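Pin a trial prosthetic knee to its shin fork

TASK

Take the orange-headed hinge pin from the blue rack and push it straight down through the fork's upper cheek, the steel knee lug hidden between the cheeks and the lower cheek, until its head sits fully down on the fork, then let go. The fork floats on its slide and its hole does not yet line up with the lug's hole, so feel for it with the pin. Leave the other two pins in the rack and do not disturb the glue bottle or the mug.

Things in the scene. Friction and masses are not known exactly. Their poses are not given: they have to be found in the camera images.
- orange_pin_grip (a point): Orange-headed steel hinge pin, upright in the rack. Head: upright cylinder 20 mm in diameter, 34 mm tall. Below it the shank, 10 mm in diameter, 52 mm long; its last 8 mm taper to a flat tip 7.4 mm wide. This point lies on the pin's axis in the head, 24 mm above the head's underside, 10 mm below its top, 76 mm above the tip. z runs up along the pin. 60 to 130 g.
- orange_pin: The same orange-headed pin; origin at the centre of its tip, z up along the pin.
- rack: Fixed blue pin rack, 160 mm (x) by 50 mm (y), 65 mm tall; origin at the centre of its underside, z up. Three upright holes in a row along its x, at -52, 0 and +52 mm; a pin hangs by its head in each (which pin is where varies) and lifts straight out, loosely.
- blue_pin_grip (a point): Blue-headed pin of another size (shank 12.4 mm, too thick) in the rack, head as the orange one's; point 24 mm above the head's underside. Stays in the rack.
- black_pin_grip (a point): Black-headed pin of another size (shank 8 mm, too thin) in the rack, head as the orange one's; point 24 mm above the head's underside. Stays in the rack.
- top_hole (a point): Centre of the hole (11.5 mm wide, 1 mm chamfer) in the upper face of the fork's upper cheek, 82 mm above the table. x across the fork, y along the shin tube towards the knee, z up. The aluminium fork, 50 mm wide, has two level cheeks, each 10 mm thick, top faces 82 and 50 mm above the table, closed by a web from y = -48 mm; the clamp and shin tube beyond it reach 83 mm high.
- low_hole (a point): Centre of the hole (11.5 mm) in the upper face of the fork's lower cheek, 50 mm above the table, right below top_hole. A small sprung ball in this hole drags on the pin over its last 10 mm or so: pushing it home takes some 2 to 8 N and it does not drop home by itself. With the head down on the upper cheek, the tip is 30 mm above the table, in free space.
- fork (a joint): Fork and shin tube float on a cross slide: this is the shift along the fork's x (m), -0.012 to 0.012. It takes about 1 N to push it, has no spring and stays where it is left. Its middle (0) brings top_hole over lug_nominal in x.
- float_y (a joint): The other shift of fork and tube, along the fork's y (m), -0.012 to 0.012; the same light friction and no spring. Its middle (0) brings top_hole over lug_nominal in y.
- lug_nominal (a point): Point of the fixed jig, 70.5 mm above the table, axes as top_hole's: the middle of where the knee lug's hole may be. The real hole, 11.5 mm wide with a sharp rim, is hidden under the upper cheek, up to 8 mm off this point in x and in y, and is found by touch. The pin's tip falls in once within about 2 mm of its centre; a pin held in the upper cheek's hole drags the fork along.
- jig: Fixed aluminium jig, origin on the table below lug_nominal, axes as top_hole's. The fixed steel lug, 48 mm wide, 19 mm thick, top face 70.5 mm above the table, reaches between the cheeks from +y: a pin resting on it has gone 11.5 mm below the upper cheek's top. From y = +30 mm the grey knee housing (94 mm high), from +100 mm the black socket with pale rim (116 mm high).
- glue_bottle_mid (a point): White glue bottle with red cap, 48 mm in diameter, 120 mm tall; point at its middle. Not to be disturbed.
- mug_mid (a point): Blue mug, 80 mm in diameter, 90 mm tall; point at its middle. Not to be disturbed.

How it is judged:
At the end, for the whole second after the job is handed in: The orange pin goes through upper cheek, lug and lower cheek: underside of its head within 2.5 mm of the upper cheek, axis within 4 mm of the upper hole and 0.06 rad of square to the fork; released and at rest. The other two pins stay in the rack, within 15 mm of where they were (z of orange_pin_grip in the frame of top_hole between 0.02 and 0.0265 m and horizontal distance between orange_pin_grip and top_hole below 0.004 m and angle between the z axis of orange_pin_grip and the z axis of top_hole, either way round below 0.06 rad and linear speed of orange_pin below 0.01 m/s and distance of each of blue_pin_grip, black_pin_grip from where it was at the start of the episode below 0.015 m); the robot touches nothing.
It fails at once if another pin is moved by more than 15 mm (distance of any of blue_pin_grip, black_pin_grip from where it was at the start of the episode above 0.015 m).
It fails at once if the glue bottle or the mug is moved by more than 20 mm (distance of any of glue_bottle_mid, mug_mid from where it was at the start of the episode above 0.02 m).
It also fails if it takes over 72 s, if anything falls off the work surface, if the arm or the gripper's body presses on something with over 40 N, if the wrist force passes 120 N, or if a joint passes its speed limit or range.

ROBOT

A 6-joint arm with a two-finger parallel gripper is mounted at the origin on the work surface. World frame = base frame: x ahead of the robot, y to its left, z up, the work surface at z = 0. Lengths are in m, angles in rad, forces in N, time in s.
With the tool pointing down it reaches from about 0.3 to 0.825 m from the base axis. Payload 5.4 kg.
Tool frame: the origin (TCP) lies midway between the tips of the shut fingers; the grasp point (between the pads) lies 19 mm behind it; z points along the fingers, y is the line along which they close (so a half turn about z gives the same grasp; the last joint's range is limited). The gripper opens to 92 mm and grips with 3 to 60 N. Pads are 20 mm wide; open, the fingers measure 128 mm over their backs; the gripper's body (75 mm by 189 mm) begins 69 mm behind the grasp point.
Start: joints at [-1.41, 0.158, 1.597, -0, 1.386, -0.21], TCP at [0.208, -0.536, 0.215] pointing down, gripper open.
Joint ranges: [-2.91, 2.91], [-0.94, 2.29], [0.18, 2.7], [-1.29, 4.43], [0.17, 2.64], [-3, 3]. Speed limits (rad/s): [2.57, 2.57, 3.14, 3.14, 3.14, 3.14].

INTERFACE

Orientations are given as a unit quaternion [w, x, y, z].
In Python, from plant import ctrl, capture gives the robot as it stands. The module is installed in compiled form; this text tells all that it offers.
- The arm moves only by the tool send_rows, never from a script. Its argument "targets" is a list of rows, each a list of 7 numbers: the opening, from 0 (shut) to 1 (fully open), then the shift along the tool's x, y, z in m, then the turn, a rotation vector about the tool's x, y, z in degrees. A call has 1 to 10 rows; each row is the pose to reach, as a shift and turn from the pose commanded when the call began, along the tool's axes at that moment; what a row does not reach only later rows make up. A row lasts 1/8 s, in which the tool goes at most 62.5 mm and 10.7 degrees, less where a joint would pass 70% of its speed; a pose out of reach is approached as far as the arm can. A call with a gripper value outside its range is refused whole. The fingers move at their own pace and stop on an object; "squeeze" is the grip in N (left out, the last holds). Time passes only in rows, so rows that repeat a pose let the fingers close. It gives the time, the measured TCP pose, the force, the opening and the grip force at its end, in the units of the state.
- ctrl.sense(): the state, without advancing time (a new reading comes with each control period).
- capture(name): name is "side" or "top"; returns a dict with "pixels" (400x640x3 uint8, red, green, blue), "vfov" (degrees; the focal length in pixels is half the picture's height over the tangent of half this angle, whatever the lens; pixels are square), "cx", "cy" (the principal point, pixels), "world_to_cam" (4x4, takes a point from world to camera coordinates). Camera axes: x right, y down, z forward; pixel columns grow to the right and rows downward; lengths in m; the calibration is good to about 2 mm. A picture is of the moment at which its call begins. There is no depth.
- ctrl.job_done(): hands the job in; it is judged then, once.
The state is a dict: "time": time; "qpos": joint angles; "qvel": joint speeds; "joint_efforts": joint torques, N m; "ee_pos": TCP position; "orientation": TCP orientation; "ft_force": force on the tool from outside, world axes, zero at the start; "moment": the same for the moment, N m; "gripper_width": finger opening in m; "finger_force": force on a finger pad.
Only numpy, scipy, OpenCV 4.12 (cv2) and the standard library are available. Lean on these libraries where they do the work, as an engineer would, in place of code of your own. Each camera call takes 0.05 s, during which the arm holds its last target. There are 200 camera calls.

## Working session

There is one attempt and no reset: what is moved stays moved. The work goes in short steps, Python scripts to look and compute and a tool call to move; the robot and the scene stay as the last step left them, time stands still between calls to the robot, and variables do not carry over. Pictures are saved under pics/ and viewed, at most 10 in all, crops included, and the job is handed in when it is done.

Besides the shell and the picture viewer there is one more tool, called after "Emit:" by a JSON object that holds its "op" and its "data", one argument or row to a line. send_rows: Moves the arm, as the interface text tells. Its arguments: {"type":"object","properties":{"targets":{"type":"array","items":{"type":"array","items":{"type":"number"}}},"squeeze":{"type":"number"}},"required":["targets"]}

```bash
mkdir -p pics
python3 - <<'E'
from plant import ctrl,capture
import cv2,numpy as np,pickle
d={}
for n in("side","top"):
    c=capture(n);d[n]=c;cv2.imwrite(f"pics/{n}0.png",c["pixels"][:,:,::-1])
    print(n,c["vfov"],c["cx"],c["cy"],np.round(c["world_to_cam"],4).tolist())
pickle.dump(d,open("c0.pkl","wb"))
s=ctrl.sense();print(s)
E
```

```text
side 51.364522542139866 319.0922132827974 199.51023663278278 [[0.9994, -0.0285, 0.0174, -0.5685], [-0.0003, -0.5291, -0.8486, 0.0154], [0.0334, 0.8481, -0.5288, 1.0072], [0.0, 0.0, 0.0, 1.0]]
top 47.640808090939075 320.9112597459131 200.8735272726693 [[0.009, -0.9999, -0.0085, -0.1255], [-0.9993, -0.0087, -0.0356, 0.5635], [0.0355, 0.0088, -0.9993, 0.9334], [0.0, 0.0, 0.0, 1.0]]
{'time': 0.1, 'qpos': array([-1.41010176e+00,  1.58977236e-01,  1.59806869e+00, -4.52291538e-05,
        1.38622363e+00, -2.10092837e-01]), 'qvel': array([ 1.46146156e-05, -7.77025406e-04, -1.78110790e-03,  3.90245370e-04,
       -1.95746718e-04, -1.81502015e-04]), 'joint_efforts': array([-4.57501274e-04, -3.86505353e+01, -3.22960997e+01,  7.02851708e-02,
        3.39341769e-02, -4.33225500e-05]), 'ee_pos': array([ 0.20822978, -0.53537051,  0.21374117]), 'orientation': array([-8.38742521e-04,  9.82862640e-01,  1.84337538e-01, -1.51332950e-06]), 'ft_force': array([ 0.28535572, -0.93371265, -0.58782717]), 'moment': array([-0.04200924,  0.02593344, -0.04588338]), 'finger_force': 0.0, 'gripper_width': 0.09189216236130722}
```

View pics/side0.png

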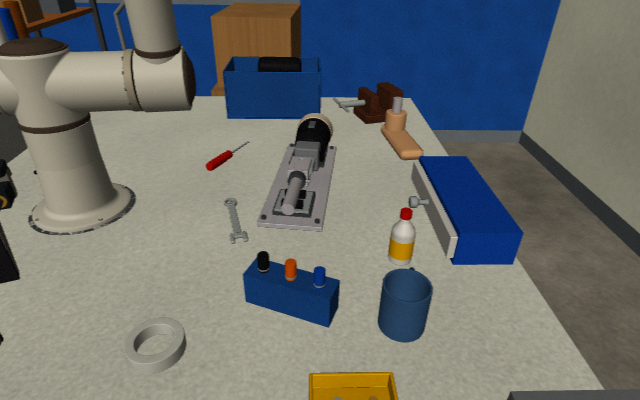

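View pics/top0.png

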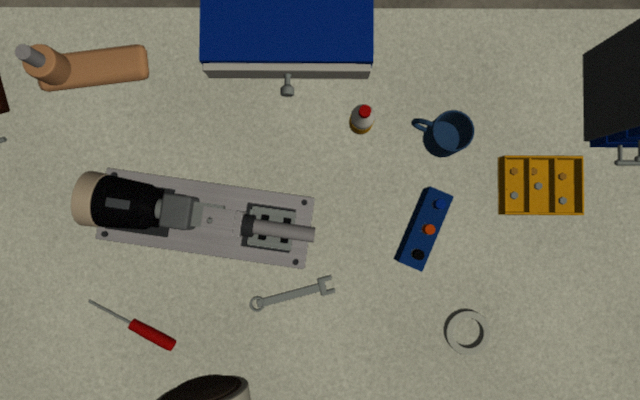

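The side view shows the rack with black (263,261), orange (290,269) and blue (319,277) heads. In the top view the orange head is at (430,229) and the fork sits around (200–250, 205–225). I'll zoom in on the fork.

```bash
cat > h.py <<'E'
import numpy as np,cv2,pickle
def ray(c,u,v):
    f=200/np.tan(np.radians(c["vfov"]/2));W=c["world_to_cam"];R,t=W[:3,:3],W[:3,3]
    d=R.T@np.array([(u-c["cx"])/f,(v-c["cy"])/f,1]);return -R.T@t,d
def onz(c,u,v,z):
    o,d=ray(c,u,v);return o+d*(z-o[2])/d[2]
def two(c1,p1,c2,p2):
    o1,d1=ray(c1,*p1);o2,d2=ray(c2,*p2)
    s=np.linalg.lstsq(np.c_[d1,-d2],o2-o1,rcond=None)[0]
    a,b=o1+s[0]*d1,o2+s[1]*d2;return (a+b)/2,np.linalg.norm(a-b)
def proj(c,p):
    f=200/np.tan(np.radians(c["vfov"]/2));q=c["world_to_cam"]@np.r_[p,1];return q[:2]/q[2]*f+[c["cx"],c["cy"]]
def blob(c,box,fn):
    h=cv2.cvtColor(c["pixels"],cv2.COLOR_RGB2HSV).astype(int);m=fn(h[...,0],h[...,1],h[...,2])
    k=np.zeros_like(m);u0,v0,u1,v1=box;k[v0:v1,u0:u1]=1;m=m&k
    v,u=np.nonzero(m);return u.mean(),v.mean(),len(u),(u.min(),u.max(),v.min(),v.max())
org=lambda h,s,v:(h<14)&(s>150)&(v>90)
E
python3 - <<'E'
from h import *
d=pickle.load(open("c0.pkl","rb"));T,S=d["top"],d["side"]
b=blob(T,(400,190,460,270),org);print(b,onz(T,b[0],b[1],.095))
s=blob(S,(275,250,305,290),org);print(s)
print(two(T,b[:2],S,s[:2]))
for n,c,(u0,v0,u1,v1) in(("top",T,(150,175,330,275)),("side",S,(250,105,350,235))):
    cv2.imwrite(f"pics/{n}_crop.png",cv2.resize(c["pixels"][v0:v1,u0:u1,::-1],None,fx=4.4,fy=4.4,interpolation=cv2.INTER_CUBIC))
# rack corners on plane z=.065
for p in((430,188),(453,194),(423,270),(396,262)):print(onz(T,*p,.065))
for p in((365,118),(447,133)):print(onz(T,*p,.1))
E
```

```text
(np.float64(429.5061728395062), np.float64(228.93827160493828), 81, (np.int64(425), np.int64(434), np.int64(224), np.int64(234))) [ 0.51035583 -0.32642316  0.095     ]
(np.float64(290.0873786407767), np.float64(268.52912621359224), 206, (np.int64(285), np.int64(295), np.int64(259), np.int64(280)))
(array([ 0.50961997, -0.32853676,  0.08589961]), np.float64(0.0010321226905023924))
[ 0.58962473 -0.33426906  0.065     ]
[ 0.57825359 -0.37914785  0.065     ]
[ 0.42979242 -0.32075341  0.065     ]
[ 0.44476942 -0.2682777   0.065     ]
[ 0.71895703 -0.20335828  0.1       ]
[ 0.69154787 -0.35813151  0.1       ]
```

View pics/top_crop.png

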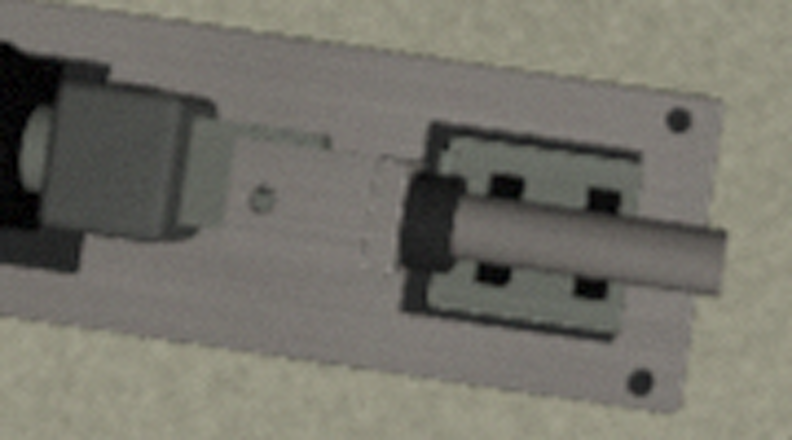

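View pics/side_crop.png

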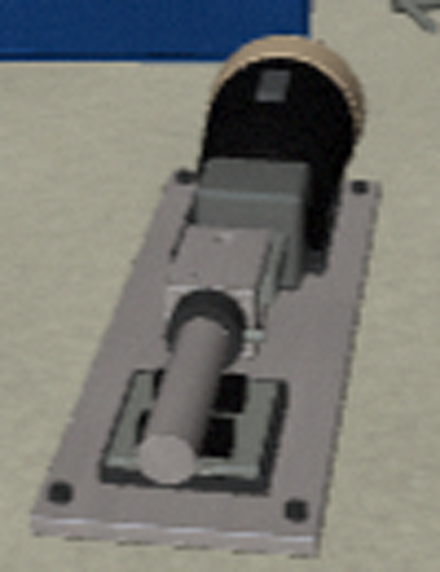

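The crops show the fork's hole at about (209.5,220.2) in the top view and (300,159) in the side view, with the knee housing's front edge at x≈191. Next I'll work out the jig frame and the first move.

Run:
```python
from h import *
d=pickle.load(open("c0.pkl","rb"));T,S=d["top"],d["side"]
tc=lambda p:(150+(p[0]+.5)/4.4-.5,175+(p[1]+.5)/4.4-.5)
sc=lambda p:(250+(p[0]+.5)/4.4-.5,105+(p[1]+.5)/4.4-.5)
P=lambda p,z:onz(T,*tc(p),z)[:2]
print("hole",P((262,199),.082),two(T,tc((262,199)),S,sc((220,239))), onz(S,*sc((220,239)),.082))
# plate edges (z~.01): long edges
e1,e2=P((100,12),.012),P((700,93),.012); f1,f2=P((50,325),.012),P((660,408),.012)
for a,b in((e1,e2),(f1,f2)):
    v=a-b;print("yaw",np.degrees(np.arctan2(v[1],v[0])),a,b)
v=(e1-e2)/np.linalg.norm(e1-e2)+(f1-f2)/np.linalg.norm(f1-f2);yv=v/np.linalg.norm(v);xv=np.array([yv[1],-yv[0]])
print("y",yv,"x",xv)
mid=(xv@e2+xv@f2)/2;print("plate width",xv@(e2-f2),"mid x",mid)
q=P((262,199),.082);print("hole x,y",xv@q,yv@q)
for p in((185,97),(178,236),(65,80),(45,230)):
    w=P(p,.094);print("housing",xv@w,yv@w)
for p in((212,118),(330,135),(330,148),(205,242)):
    w=P(p,.0705);print("lug/fork",p,xv@w,yv@w, [xv@P(p,.082),yv@P(p,.082)])
for p in((400,270),(395,160)):
    w=P(p,.082);print("fork end",xv@w,yv@w)
```

```text
hole [0.52361295 0.09332086] (array([0.52198337, 0.09337118, 0.08173429]), np.float64(0.0032547571257413284)) [0.52036384 0.09283336 0.082     ]
yaw 82.79888732784589 [0.61086744 0.18971892] [ 0.57487876 -0.09511639]
yaw 82.85884224039395 [0.46276727 0.21029615] [ 0.42667244 -0.07780303]
y [0.1248334  0.99217772] x [ 0.99217772 -0.1248334 ]
plate width 0.1492082916851361 mid x 0.5076514493825521
hole x,y 0.5078675407218904 0.15795526257563747
housing 0.5474535950134662 0.1942168119947065
housing 0.4877383848758421 0.18859250536108424
housing 0.547798293749321 0.2467970653050317
housing 0.48259592723101336 0.24591686857651496
lug/fork (212, 118) 0.5399524391210396 0.1879879689062632 [np.float64(0.5399918826265142), np.float64(0.18473202923208945)]
lug/fork (330, 135) 0.5394867279002777 0.13497237988023567 [np.float64(0.539532248531553), np.float64(0.13240824746675384)]
lug/fork (330, 148) 0.5337841773567105 0.134158750680148 [np.float64(0.5339041113057096), np.float64(0.13160523541906366)]
lug/fork (205, 242) 0.48520602833536514 0.18319527976490937 [np.float64(0.48595986481796505), np.float64(0.18000188050964147)]
fork end 0.48531434955028013 0.09378075246073041
fork end 0.5325135977693307 0.10266457267184687
```

Emit:
{"op": "send_rows", "data": {
  "targets": [
    [1,0,0,0,0,0,10],
    [1,0,0,0,0,0,20],
    [1,0,0,0,0,0,30],
    [1,0,0,0,0,0,40],
    [1,0,0,0,0,0,44.2],
    [1,0,0,0,0,0,44.2]
  ],
  "squeeze": 20
}}

```text
time: 0.85
ee_pos: [0.2083, -0.5356, 0.2141]
orientation: [-0.0, 0.98, -0.199, -0.0]
ft_force: [-0.2, -1.0, 0.7]
gripper_width: 0.0917
finger_force: 0.0
```

Emit:
{"op": "send_rows", "data": {
  "targets": [
    [1,0.032,-0.05,0,0,0,0],
    [1,0.064,-0.1,0,0,0,0],
    [1,0.096,-0.15,0,0,0,0],
    [1,0.128,-0.2,0,0,0,0],
    [1,0.16,-0.25,0.02,0,0,0],
    [1,0.185,-0.29,0.05,0,0,0],
    [1,0.197,-0.31,0.084,0,0,0],
    [1,0.197,-0.31,0.084,0,0,0],
    [1,0.197,-0.31,0.084,0,0,0]
  ]
}}

```text
time: 1.98
ee_pos: [0.5105, -0.3283, 0.1318]
orientation: [0.001, 0.98, -0.199, 0.0]
ft_force: [0.0, -1.4, 1.0]
gripper_width: 0.092
finger_force: 0.0
```

Run:
```python
from plant import ctrl,capture
import cv2,numpy as np
t=capture("top")["pixels"][140:290,340:500,::-1];s=capture("side")["pixels"][170:320,210:370,::-1]
cv2.imwrite("pics/hover.png",cv2.resize(np.vstack([s,t]) if 0 else np.hstack([t,s]),None,fx=2.5,fy=2.5,interpolation=cv2.INTER_CUBIC))
s=ctrl.sense();print(s["ee_pos"],s["orientation"],s["qpos"],s["ft_force"])
```

```text
[ 0.51072571 -0.32905184  0.13264732] [ 9.77480038e-04  9.79894079e-01 -1.99511755e-01  1.30354299e-03] [-7.70870755e-01  3.10185210e-01  1.58476950e+00 -2.52387113e-04
  1.24338808e+00  1.20172615e+00] [-0.74529109 -0.59433138  0.41162199]
```

View pics/hover.png

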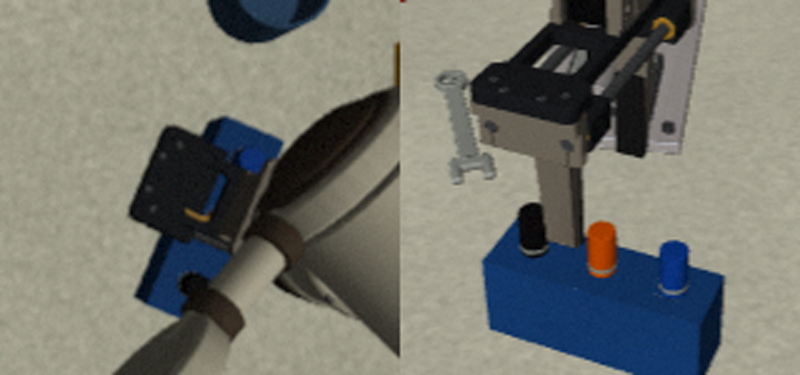

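The crop shows the gripper straddling the rack row with the orange head uncovered, and one finger visible between black and orange. I'll check the projected finger position and the head height.

Run:
```python
from h import *
d=pickle.load(open("c0.pkl","rb"));S=d["side"]
n=np.array([-.39,-.92]);p=np.array([.5105,-.329])
f=lambda q:((q-[210,170])*2.5+[400,0]).round()
print("near tip",f(proj(S,[*(p+n*.046),.132])),"far",f(proj(S,[*(p-n*.046),.132])))
for c in((.5104,-.327),(.5097,-.3285)):
  for z0 in(.065,.068,.07):
    print(c,z0,"bottom near rim",proj(S,[c[0],c[1]-.01,z0]),"top far rim",proj(S,[c[0],c[1]+.01,z0+.034]))
```

```text
near tip [570. 236.] far [629. 154.]
(0.5104, -0.327) 0.065 bottom near rim [290.94121932 281.26802642] top far rim [290.91421545 258.05990443]
(0.5104, -0.327) 0.068 bottom near rim [290.90861206 279.9454904 ] top far rim [290.88149992 256.68297286]
(0.5104, -0.327) 0.07 bottom near rim [290.88679196 279.06047658] top far rim [290.85960725 255.76155362]
(0.5097, -0.3285) 0.065 bottom near rim [290.50059287 281.88847072] top far rim [290.47290144 258.63840288]
(0.5097, -0.3285) 0.068 bottom near rim [290.46692858 280.56489481] top far rim [290.43912558 257.26023421]
(0.5097, -0.3285) 0.07 bottom near rim [290.44440098 279.67917894] top far rim [290.4165232  256.33798071]
```

Emit:
{"op": "send_rows", "data": {
  "targets": [
    [1,-0.001,-0.001,0.03,0,0,0],
    [1,-0.001,-0.001,0.055,0,0,0],
    [1,-0.001,-0.001,0.06,0,0,0],
    [1,-0.001,-0.001,0.06,0,0,0],
    [0,-0.001,-0.001,0.06,0,0,0],
    [0,-0.001,-0.001,0.06,0,0,0],
    [0,-0.001,-0.001,0.06,0,0,0],
    [0,-0.001,-0.001,0.06,0,0,0],
    [0,-0.001,-0.001,0.06,0,0,0]
  ],
  "squeeze": 20
}}

```text
time: 3.2
ee_pos: [0.5101, -0.3259, 0.0706]
orientation: [-0.0, 0.98, -0.199, -0.0]
ft_force: [-0.2, 0.3, -0.2]
gripper_width: 0.0446
finger_force: 0.0
```

Emit:
{"op": "send_rows", "data": {
  "targets": [
    [0,0,0,0,0,0,0],
    [0,0,0,0,0,0,0],
    [0,0,0,0,0,0,0],
    [0,0,0,0,0,0,0],
    [0,0,0,0,0,0,0]
  ]
}}

```text
time: 3.82
ee_pos: [0.5101, -0.326, 0.0706]
orientation: [-0.0, 0.98, -0.199, -0.0]
ft_force: [-0.1, 0.4, -0.5]
gripper_width: 0.0195
finger_force: 20.0
```

Emit:
{"op": "send_rows", "data": {
  "targets": [
    [0,0,0,-0.01,0,0,0],
    [0,0,0,-0.03,0,0,0],
    [0,0,0,-0.06,0,0,0],
    [0,0,0,-0.1,0,0,0],
    [0,0,0,-0.13,0,0,0],
    [0,0,0,-0.13,0,0,0]
  ],
  "squeeze": 40
}}

```text
time: 4.58
ee_pos: [0.5118, -0.3276, 0.2052]
orientation: [0.002, 0.98, -0.199, 0.003]
ft_force: [0.3, -0.1, -1.2]
gripper_width: 0.019
finger_force: 40.0
```

Emit:
{"op": "send_rows", "data": {
  "targets": [
    [0,-0.0152,-0.0391,0,0,0,-10.5],
    [0,-0.0304,-0.0782,0,0,0,-21],
    [0,-0.0456,-0.1173,0,0,0,-31.5],
    [0,-0.0608,-0.1564,0,0,0,-42],
    [0,-0.076,-0.1955,0,0,0,-52.5],
    [0,-0.0912,-0.2346,0,0,0,-63],
    [0,-0.1064,-0.2737,0,0,0,-73.5],
    [0,-0.1216,-0.3128,0,0,0,-84],
    [0,-0.1368,-0.3519,0,0,0,-94.5],
    [0,-0.152,-0.391,0,0,0,-105]
  ]
}}

```text
time: 5.82
ee_pos: [0.5217, 0.0947, 0.1993]
orientation: [-0.001, 0.752, 0.659, -0.001]
ft_force: [0.2, -0.3, -0.5]
gripper_width: 0.0192
finger_force: 40.0
```

Emit:
{"op": "send_rows", "data": {
  "targets": [
    [0,0,0,0.02,0,0,-0.8],
    [0,0,0,0.035,0,0,-0.8],
    [0,0,0,0.035,0,0,-0.8]
  ]
}}

```text
time: 6.2
ee_pos: [0.521, 0.093, 0.1634]
orientation: [-0.002, 0.75, 0.661, -0.002]
ft_force: [0.0, -0.0, -0.5]
gripper_width: 0.019
finger_force: 40.0
```

Run:
```python
from plant import ctrl,capture
import cv2,numpy as np,pickle
T,S=capture("top"),capture("side");pickle.dump({"top":T,"side":S},open("c1.pkl","wb"))
t=T["pixels"][150:280,130:300,::-1];s=S["pixels"][80:210,220:350,::-1]
cv2.imwrite("pics/hover2.png",cv2.resize(np.hstack([t,s]),None,fx=2.6,fy=2.6,interpolation=cv2.INTER_CUBIC))
s=ctrl.sense();print(s["time"],s["ee_pos"],s["orientation"],s["qpos"],s["ft_force"],s["gripper_width"])
```

```text
6.3 [0.52261167 0.09285105 0.16554617] [-1.32937555e-04  7.50225153e-01  6.61182415e-01 -1.28690174e-04] [-5.20273435e-02  8.72730973e-02  1.77444549e+00  1.05081857e-05
  1.28024398e+00  7.39784440e-02] [ 0.52872497  0.03792028 -0.22090836] 0.019084292328315423
```

View pics/hover2.png

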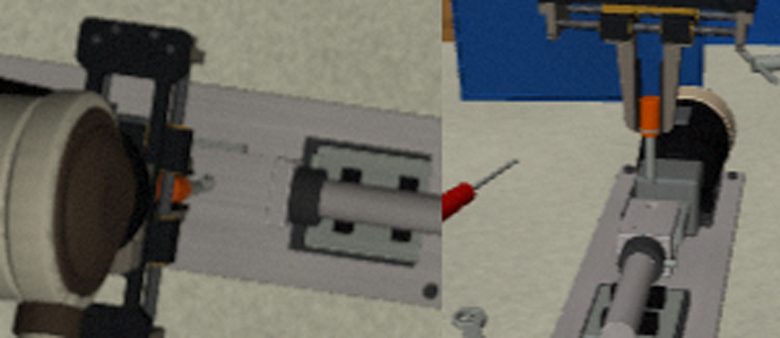

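The pin is upright in the grip, with its tip in the top view at about (209,220) and in the side view at about (299,151). I'll compare the tip with the hole.

Run:
```python
from h import *
d=pickle.load(open("c1.pkl","rb"));T,S=d["top"],d["side"]
p=[.5226,.0929,.108]
print("pred tip",proj(T,p),proj(S,p),"pred head top",proj(T,[.5226,.0929,.194]))
print("hole meas seen at .082: top (209.5,220.2) side (299.9,159.3)")
print("proj hole at (.522,.0933,.082)",proj(T,[.522,.0933,.082]),proj(S,[.522,.0933,.082]))
cv2.imwrite("pics/tip.png",cv2.resize(np.hstack([T["pixels"][200:240,180:230,::-1],S["pixels"][125:175,275:325,::-1][:40]]),None,fx=8,fy=8,interpolation=cv2.INTER_CUBIC))
```

```text
pred tip [205.81979261 220.47360822] [300.42784915 149.62000723] pred head top [192.35185226 220.86585141]
hole meas seen at .082: top (209.5,220.2) side (299.9,159.3)
proj hole at (.522,.0933,.082) [209.15502934 220.68077976] [300.25803736 158.85205226]
```

View pics/tip.png

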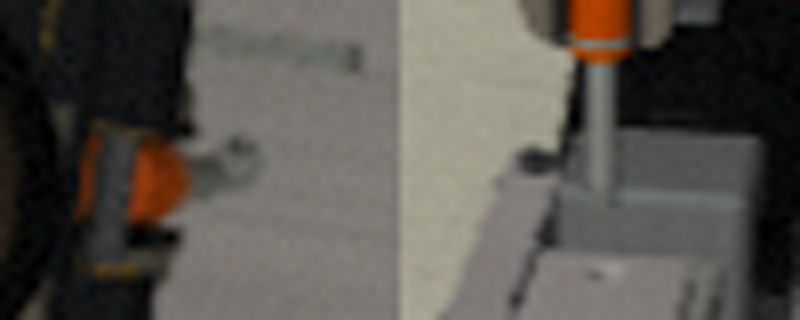

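Emit:
{"op": "send_rows", "data": {
  "targets": [
    [0,0,0,0.015,0,0,0],
    [0,0,0,0.023,0,0,0],
    [0,0,0,0.026,0,0,0],
    [0,0,0,0.028,0,0,0],
    [0,0,0,0.03,0,0,0],
    [0,0,0,0.032,0,0,0],
    [0,0,0,0.032,0,0,0]
  ]
}}

```text
time: 7.18
ee_pos: [0.5229, 0.0934, 0.1337]
orientation: [0.0, 0.75, 0.662, 0.0]
ft_force: [0.5, 0.1, -1.1]
gripper_width: 0.0191
finger_force: 40.0
```

Emit:
{"op": "send_rows", "data": {
  "targets": [
    [0,0,0,0.003,0,0,0],
    [0,0,0,0.005,0,0,0],
    [0,0,0,0.006,0,0,0],
    [0,0,0,0.007,0,0,0],
    [0,0,0,0.007,0,0,0]
  ]
}}

```text
time: 7.8
ee_pos: [0.523, 0.0934, 0.1279]
orientation: [0.0, 0.75, 0.662, 0.0]
ft_force: [-2.4, -0.0, 7.6]
gripper_width: 0.019
finger_force: 40.0
```

Emit:
{"op": "send_rows", "data": {
  "targets": [
    [0,0,0.001,0,0,0,0],
    [0,0,0.002,0,0,0,0],
    [0,0,0.003,0,0,0,0],
    [0,0,0.004,0,0,0,0],
    [0,0,0.005,0,0,0,0],
    [0,0,0.006,0,0,0,0]
  ]
}}

```text
time: 8.55
ee_pos: [0.5275, 0.0929, 0.1277]
orientation: [-0.001, 0.75, 0.662, -0.001]
ft_force: [-6.0, 0.3, 10.5]
gripper_width: 0.0189
finger_force: 40.1
```

Emit:
{"op": "send_rows", "data": {
  "targets": [
    [0,0,0.001,-0.0005,0,0,0],
    [0,0,0.002,-0.0005,0,0,0],
    [0,0,0.003,-0.0005,0,0,0],
    [0,0,0.004,-0.0005,0,0,0],
    [0,0,0.005,-0.0005,0,0,0],
    [0,0,0.006,-0.0005,0,0,0]
  ]
}}

```text
time: 9.3
ee_pos: [0.5335, 0.0921, 0.1265]
orientation: [-0.001, 0.75, 0.662, -0.001]
ft_force: [-4.4, 2.4, 0.3]
gripper_width: 0.0188
finger_force: 40.0
```

Emit:
{"op": "send_rows", "data": {
  "targets": [
    [0,0,0,0.001,0,0,0],
    [0,0,0,0.002,0,0,0],
    [0,0,0,0.003,0,0,0],
    [0,0,0,0.003,0,0,0]
  ]
}}

```text
time: 9.8
ee_pos: [0.5339, 0.0925, 0.1241]
orientation: [-0.001, 0.75, 0.662, -0.0]
ft_force: [-5.2, 3.3, 3.3]
gripper_width: 0.0189
finger_force: 40.0
```

Emit:
{"op": "send_rows", "data": {
  "targets": [
    [0,0.0005,-0.0008,0,0,0,0],
    [0,0.0008,-0.0012,0.002,0,0,0],
    [0,0.0008,-0.0012,0.004,0,0,0],
    [0,0.0008,-0.0012,0.006,0,0,0],
    [0,0.0008,-0.0012,0.006,0,0,0]
  ]
}}

```text
time: 10.42
ee_pos: [0.5329, 0.0932, 0.1175]
orientation: [-0.001, 0.75, 0.662, -0.0]
ft_force: [-3.9, 3.5, 0.7]
gripper_width: 0.0191
finger_force: 40.0
```

Emit:
{"op": "send_rows", "data": {
  "targets": [
    [0,0.0006,-0.0006,0.002,0,0,0],
    [0,0.0008,-0.0008,0.004,0,0,0],
    [0,0.0008,-0.0008,0.006,0,0,0],
    [0,0.0008,-0.0008,0.0075,0,0,0],
    [0,0.0008,-0.0008,0.0075,0,0,0]
  ]
}}

```text
time: 11.05
ee_pos: [0.5327, 0.0937, 0.1103]
orientation: [-0.0, 0.75, 0.662, -0.0]
ft_force: [-2.4, 2.6, 0.1]
gripper_width: 0.0191
finger_force: 40.0
```

Emit:
{"op": "send_rows", "data": {
  "targets": [
    [0,0.0006,-0.0005,0.002,0,0,0],
    [0,0.0006,-0.0005,0.004,0,0,0],
    [0,0.0006,-0.0005,0.006,0,0,0],
    [0,0.0006,-0.0005,0.008,0,0,0],
    [0,0.0006,-0.0005,0.01,0,0,0],
    [0,0.0006,-0.0005,0.01,0,0,0]
  ]
}}

```text
time: 11.8
ee_pos: [0.5324, 0.0942, 0.1003]
orientation: [0.0, 0.75, 0.662, 0.0]
ft_force: [-0.9, 0.9, -0.5]
gripper_width: 0.0195
finger_force: 40.0
```

Emit:
{"op": "send_rows", "data": {
  "targets": [
    [0,0,0,0.002,0,0,0],
    [0,0,0,0.004,0,0,0],
    [0,0,0,0.006,0,0,0],
    [0,0,0,0.008,0,0,0],
    [0,0,0,0.0095,0,0,0],
    [0,0,0,0.011,0,0,0],
    [0,0,0,0.011,0,0,0]
  ]
}}

```text
time: 12.68
ee_pos: [0.5326, 0.0944, 0.09]
orientation: [0.0, 0.75, 0.662, 0.0]
ft_force: [-1.8, 1.2, 3.6]
gripper_width: 0.0196
finger_force: 40.0
```

Emit:
{"op": "send_rows", "data": {
  "targets": [
    [0,0,0,0.001,0,0,0],
    [0,0,0,0.002,0,0,0],
    [0,0,0,0.003,0,0,0],
    [0,0,0,0.004,0,0,0],
    [0,0,0,0.004,0,0,0]
  ]
}}

```text
time: 13.3
ee_pos: [0.5327, 0.0944, 0.0873]
orientation: [0.0, 0.75, 0.662, 0.0]
ft_force: [-6.5, 1.8, 13.4]
gripper_width: 0.0189
finger_force: 40.0
```

Emit:
{"op": "send_rows", "data": {
  "targets": [
    [0,0,0,0.001,0,0,0],
    [0,0,0,0.0015,0,0,0],
    [0,0,0,0.0015,0,0,0],
    [0,0,0,0.0015,0,0,0]
  ]
}}

```text
time: 13.8
ee_pos: [0.5328, 0.0945, 0.0871]
orientation: [0.0, 0.75, 0.662, 0.0]
ft_force: [-11.0, 1.2, 22.2]
gripper_width: 0.0192
finger_force: 40.0
```

Stiff stop: the head is seated. I'll relieve the push, open and withdraw.

Emit:
{"op": "send_rows", "data": {
  "targets": [
    [0,0,-0.001,-0.002,0,0,0],
    [0,0,-0.001,-0.0025,0,0,0],
    [1,0,-0.001,-0.0025,0,0,0],
    [1,0,-0.001,-0.0025,0,0,0],
    [1,0,-0.001,-0.0025,0,0,0],
    [1,0,-0.001,-0.0025,0,0,0],
    [1,0,-0.001,-0.0025,0,0,0],
    [1,0,-0.001,-0.0025,0,0,0]
  ]
}}

```text
time: 14.8
ee_pos: [0.5313, 0.0945, 0.0866]
orientation: [-0.0, 0.75, 0.662, -0.0]
ft_force: [-0.2, -0.2, 0.4]
gripper_width: 0.0774
finger_force: 0.0
```

Emit:
{"op": "send_rows", "data": {
  "targets": [
    [1,0,0,0,0,0,0],
    [1,0,0,-0.03,0,0,0],
    [1,0,0,-0.08,0,0,0],
    [1,0,0,-0.13,0,0,0],
    [1,-0.06,0,-0.15,0,0,0],
    [1,-0.12,0,-0.15,0,0,0],
    [1,-0.17,0,-0.15,0,0,0],
    [1,-0.17,0,-0.15,0,0,0]
  ]
}}

```text
time: 15.8
ee_pos: [0.5098, -0.077, 0.2367]
orientation: [0.0, 0.751, 0.66, -0.0]
ft_force: [0.3, 1.5, 0.7]
gripper_width: 0.0919
finger_force: 0.0
```

Run:
```python
from plant import ctrl,capture
from h import *
T,S=capture("top"),capture("side");pickle.dump({"top":T,"side":S},open("c2.pkl","wb"))
t=T["pixels"][150:280,130:300,::-1];s=S["pixels"][80:210,220:350,::-1]
cv2.imwrite("pics/end.png",cv2.resize(np.hstack([t,s]),None,fx=2.6,fy=2.6,interpolation=cv2.INTER_CUBIC))
try:
    a=blob(T,(170,200,230,235),org);b=blob(S,(280,130,325,170),org);print(a,b,two(T,a[:2],S,b[:2]))
except Exception as e:print(e)
for z0 in(.082,.085,.088,.092):
    print(z0,"side bottom",proj(S,[.5328,.0845,z0])[1],"top",proj(S,[.5328,.1045,z0+.034])[1])
s=ctrl.sense();print(s["time"],s["ee_pos"],s["gripper_width"],s["ft_force"])
```

```text
zero-size array to reduction operation minimum which has no identity
0.082 side bottom 160.4149538639537 top 144.79239790794978
0.085 side bottom 159.34929779092687 top 143.70212633727945
0.088 side bottom 158.28042232605196 top 142.60855782159314
0.092 side bottom 156.8502218304467 top 141.14531198622996
15.9 [ 0.51011368 -0.0741195   0.23656668] 0.0919339174881758 [-1.12339844 -0.77092166  0.85037331]h.py:16: RuntimeWarning: Mean of empty slice.
  v,u=np.nonzero(m);return u.mean(),v.mean(),len(u),(u.min(),u.max(),v.min(),v.max())
  ret = ret.dtype.type(ret / rcount)
```

View pics/end.png

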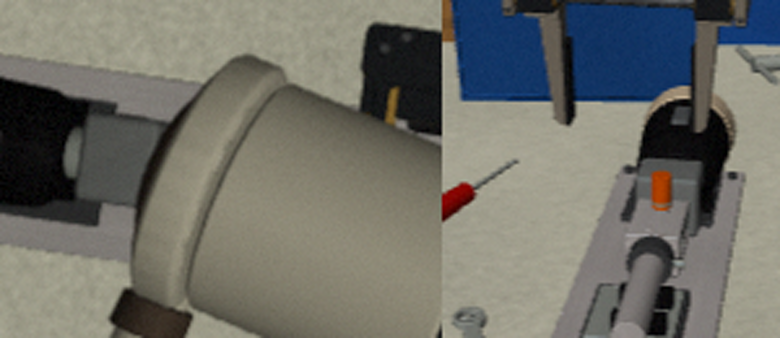

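The side view shows the orange head upright on the fork, at crop (661,190). The arm hides it in the top view. One number left to check before handing in: the head's rows in the side view.

Run:
```python
from h import *
S=pickle.load(open("c2.pkl","rb"))["side"]
b=blob(S,(280,130,330,175),org);print(b)
if b[3][3]>=159 and b[3][2]>=144:
    from plant import ctrl;print(ctrl.job_done())
```

```text
(np.float64(303.9684210526316), np.float64(152.38947368421051), 95, (np.int64(301), np.int64(307), np.int64(146), np.int64(160)))
the job is handed in; nothing more can be done
None
```

The orange pin is pushed through the upper cheek, lug and lower cheek with its head down on the fork and released. The arm is clear, and the job was handed in at about 16 s; no verdict was returned.

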